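Feed the tube rack on by one turn of the hand wheel

TASK

Move the sample feeder's tray on by one place: with the fingertips, push the black hand wheel round clockwise (seen from above) by its upright handle through exactly one turn, so that the handle comes back to where it stood at the start, then draw clear. Push the handle gently without gripping it, do not touch or lift the tube rack riding in the tray, and leave everything else on the bench where it is.

Things in the scene. Friction and masses are not known exactly. Their poses are not given: they have to be found in the camera images.
- handwheel (a joint): turn of the hand wheel in rad, growing as it turns clockwise seen from above; at the start it reads something between -0.8 and 0.8, and one whole turn adds 6.283. Vertical axis, stiff bearing (about 2 N at the handle): it stays where it is left and does not coast. End stops at -1.8 and 9.0, well outside one turn
- wheel_axis (a point): point on the hand wheel's vertical axis, at half the height of its handle (131 mm above the table); its x and y axes are those of the feeder, a fixed machine whose housing below the wheel is 150 x 150 mm and 68 mm high. The wheel is black, 148 mm over its rim, with a hub (40 mm wide, top at 112 mm) and three spokes; the rim's top is at 100 mm
- handle (a point): middle of the wheel's upright handle, a round aluminium grip 23 mm wide at most (18 mm at its foot) that spins freely on its own pin and stands on the rim at the end of one spoke, 66 mm from the wheel's axis. It reaches from 105 to 157 mm above the table; this point is at 131 mm
- tray_centre (a point): centre of the floor of the feeder's aluminium tray (130 x 54 mm, rim 14 mm high), 165 mm to the left of the wheel's axis seen from the robot; geared to the wheel, it moves 25 mm away from the robot along the feeder's own x axis per clockwise turn
- rack_mid (a point): middle of the small white rack (110 x 36 x 50 mm, its point 40 mm above its foot) with one row of four capped tubes, tops 106 mm above the table, that stands loose in the tray with about 6 mm of play and rides along with it
- spare_rack: a white tube rack 110 x 56 x 50 mm with two rows of capped tubes standing 88 mm high, beyond the wheel; a bystander; origin at the centre of its underside
- jar: a small round specimen jar, 54 mm wide, 65 mm high, on the right of the wheel; a bystander; origin at the centre of its underside
- bucket: a steel centrifuge bucket with an amber domed cap, 66 mm wide, 85 mm high, on the right of the wheel, nearer the robot; a bystander; origin at the centre of its underside
- marker: a marker pen 120 mm long, 16 mm thick, lying on the table along the left side of the feeder; a bystander; origin at the centre of its underside
- reagent: an upright bottle 68 mm wide, 150 mm high, far to the left; a bystander; origin at the centre of its underside
- dishes: a round stack of clear dishes 90 mm wide, 45 mm high, far to the right; a bystander; origin at the centre of its underside
- waste: an open red bin 200 x 150 x 80 mm, far to the right; a bystander; origin at the centre of its underside
- spinner: the same handle; origin at its foot (105 mm above the table) on its pin's axis; its x and y axes spin with the grip and mean nothing
- rack: the same small rack; origin at the centre of its underside (18 mm above the table), x along its row of tubes
Not all that is in view belongs to the job. What is shaped like the rack but orange is not meant.

How it is judged:
By the outcome, as a careful person would: the job done as asked, in the order asked, and still so for the second after the job is handed in, with the robot touching nothing.
It also fails if it takes over 64 s, if anything falls off the work surface, if the arm or the gripper's body presses on something with over 40 N, if the wrist force passes 120 N, or if a joint passes its speed limit or range.

ROBOT

A 6-joint arm with a two-finger parallel gripper is mounted at the origin on the work surface. World frame = base frame: x ahead of the robot, y to its left, z up, the work surface at z = 0. Lengths are in m, angles in degrees, forces in N, time in s.
With the tool pointing down it reaches from about 0.275 to 0.825 m from the base axis. Payload 5.2 kg.
Tool frame: the origin (TCP) lies at the very end of the fingers, on their centre line; the grasp point (between the pads) lies robot.hold_point_z behind it (robot.hold_point_z is the distance from the TCP to the grasp point, in m); z points along the fingers, y is the line along which they close (so a half turn about z gives the same grasp; the last joint's range is limited). The gripper opens to 93 mm and grips with 3 to 60 N. Pads are 15 mm wide; open, the fingers measure 128 mm over their backs; the gripper's body (75 mm by 188 mm) begins 65 mm behind the grasp point.
Start: joints at [51.635, 14.817, 87.949, -0, 77.235, -11.62], TCP at [0.247, 0.491, 0.179] pointing down, gripper open.
Joint ranges: [-179.93, 179.93], [-52.35, 119.4], [10.71, 147.94], [-69.91, 249.91], [12.55, 155.21], [-178.61, 178.61]. Speed limits (degrees/s): [147.25, 147.25, 180, 180, 180, 180].

INTERFACE

Orientations are given as [roll, pitch, yaw] about the fixed x, y, z axes, in that order (R = Rz(yaw) Ry(pitch) Rx(roll)).
In Python, from plant import robot gives the robot as it stands. The module is installed in compiled form; this text tells all that it offers.
- The arm moves only by the tool arm_command, never from a script. Its arguments are lists of equal length, an entry for each row: "fingers": the gripper's target within -1 to 1 (fully open at 1, half-way at 0, shut at -1); "slide": the shift along the tool's x, y, z in cm, a list of three; "rotation": the turn, a rotation vector about the tool's x, y, z in degrees, a list of three. A call has 1 to 5 rows; each row is the pose to reach, as a shift and turn from the pose commanded when the call began, along the tool's axes at that moment; what a row does not reach only later rows make up. A row lasts 1/10 s, in which the tool goes at most 50 mm and 8.59 degrees, less where a joint would pass 70% of its speed; a pose out of reach is approached as far as the arm can. A call with a gripper value outside its range is refused whole. The fingers move at their own pace and stop on an object; the grip force is fixed at half the most. Time passes only in rows, so rows that repeat a pose let the fingers close. It gives the time, the measured TCP pose, the force, the opening and the grip force at its end, in the units of the state.
- robot.state(): the state, without advancing time (a new reading comes with each control period).
- robot.snapshot(name): name is "side" or "top"; returns the picture (400x640x3 uint8, blue, green, red); there is no depth.
- robot.camera_model(name): a dict with "intrinsics" (3x3 intrinsics, pixels), "dist" ([k1, k2, p1, p2, k3] as OpenCV has them; the pictures are not rectified), "rvec" (rotation vector, rad) and "tvec" (3), from world to camera coordinates, as OpenCV has them. Camera axes: x right, y down, z forward; pixel columns grow to the right and rows downward; lengths in m; the calibration is good to about 2 mm. A picture is of the moment at which its call begins. camera_model takes no time and is no camera call.
- robot.finish_job(): hands the job in; it is judged then, once.
Trained networks look in the newest picture that a camera, given by its name, has taken for a name from the list of things; names that differ only in an ending like _2 or _b are one class to them, and where a whole thing is asked for, a point or a joint stands for the part that bears it (a point fixed in the world has none). Each returns a list of dicts, best first, with "p" (0 to 1); they miss things now and then, are a little off and sometimes report something else, mostly with a low value. They report only what shows in the picture. A call takes as long as a camera call. They do not tell look-alikes from the thing itself.
- robot.recognise(camera, query): "box" ([left, top, right, bottom] in pixels, round what is visible of it).
- robot.masks_of(camera, query): "region" (400x640 bool, what is visible of it) and "box" ([left, top, right, bottom] in pixels, round what is visible of it).
The state is a dict: "time_s": time; "joint_pos": joint angles; "dq": joint speeds; "effort": joint torques, N m; "tool_pos": TCP position; "orientation": TCP orientation; "wrist_force": force on the tool from outside, world axes, zero at the start; "ft_torque": the same for the moment, N m; "gripper_width": finger opening in m; "gripper_force": force on a finger pad.
Only numpy, scipy, OpenCV 4.12 (cv2) and the standard library are available. Lean on these libraries where they do the work, as an engineer would, in place of code of your own. Each camera call takes 0.05 s, during which the arm holds its last target. There are 200 camera calls.

## Working session

There is one attempt and no reset: what is moved stays moved. The work goes in short steps, Python scripts to look and compute and a tool call to move; the robot and the scene stay as the last step left them, time stands still between calls to the robot, and variables do not carry over. Pictures are saved under pics/ and viewed, at most 10 in all, crops included, and the job is handed in when it is done.

Besides the shell and the picture viewer there is one more tool, called after "Call:" as name(argument=value, ...) on one line, values as JSON. arm_command: Moves the arm, as the interface text tells. Its arguments: {"type":"object","properties":{"fingers":{"type":"array","items":{"type":"number"}},"slide":{"type":"array","items":{"type":"array","items":{"type":"number"}}},"rotation":{"type":"array","items":{"type":"array","items":{"type":"number"}}}},"required":["fingers","slide","rotation"]}

```bash
mkdir -p pics; python3 - <<'E'
from plant import robot
import cv2,numpy as np
s=robot.state();print(s)
print(robot.hold_point_z)
for c in("top","side"):
    cv2.imwrite(f"pics/{c}0.png",robot.snapshot(c))
    m=robot.camera_model(c);R=cv2.Rodrigues(np.array(m["rvec"],float))[0];print(c,m["intrinsics"],m["dist"],-R.T@np.array(m["tvec"],float).ravel(),R.round(2).tolist())
    for q in("handle","handwheel","rack","tray_centre","spare_rack","jar","bucket"):
        print(c,q,[(np.round(d["box"]).tolist(),round(d["p"],2)) for d in robot.recognise(c,q)][:3])
E
```

```text
{'time_s': 0.0, 'joint_pos': array([ 5.16343972e+01,  1.48594987e+01,  8.80114385e+01, -9.35767210e-04,
        7.72330421e+01, -1.16198545e+01]), 'dq': array([ 0.14798912, -0.04578014, -0.04152952,  0.05337569, -0.03147622,
       -0.04583889]), 'effort': array([-1.00126820e-04, -4.37318838e+01, -2.83995509e+01,  7.18653202e-02,
        4.14594705e-02, -1.62989872e-04]), 'tool_pos': array([0.24711543, 0.49067114, 0.17791299]), 'orientation': array([-1.79897968e+02, -2.00496674e-02,  1.53254442e+02]), 'wrist_force': array([-0.57101818, -1.48978228, -0.44280634]), 'ft_torque': array([-0.01051501,  0.05076115,  0.01638592]), 'gripper_force': 0.0, 'gripper_width': 0.09282621078812274}
0.0188
top [[418.31998273   0.         318.00476768]
 [  0.         418.31998273 202.49038611]
 [  0.           0.           1.        ]] [0.0260757 0.        0.        0.        0.       ] [ 0.25792345 -0.02133161  1.30945873] [[0.07, -1.0, 0.01], [-0.97, -0.07, -0.22], [0.22, 0.01, -0.98]]
top handle [([353.0, 177.0, 364.0, 188.0], 0.52), ([337.0, 136.0, 360.0, 174.0], 0.38)]
top handwheel [([327.0, 178.
[... 500 characters left out ...]
8  206.27303878]
 [  0.           0.           1.        ]] [-0.04688952  0.          0.          0.          0.        ] [0.34655349 1.14587293 1.45476965] [[-0.99, -0.17, 0.0], [-0.13, 0.75, -0.65], [0.11, -0.64, -0.76]]
side handle [([306.0, 164.0, 311.0, 178.0], 0.63)]
side handwheel [([304.0, 166.0, 344.0, 198.0], 0.75)]
side rack [([312.0, 212.0, 345.0, 234.0], 0.87), ([367.0, 251.0, 389.0, 291.0], 0.61)]
side tray_centre [([310.0, 224.0, 347.0, 238.0], 0.66)]
side spare_rack [([259.0, 176.0, 294.0, 205.0], 0.84)]
side jar [([300.0, 157.0, 313.0, 169.0], 0.51), ([340.0, 155.0, 354.0, 176.0], 0.51)]
side bucket [([340.0, 156.0, 356.0, 176.0], 0.61), ([313.0, 249.0, 345.0, 256.0], 0.55)]
```

```bash
cat > h.py <<'E'
import cv2,numpy as np
from plant import robot
def P(c,p):
    m=robot.camera_model(c);return cv2.projectPoints(np.array(p,float).reshape(-1,3),np.array(m["rvec"],float),np.array(m["tvec"],float),np.array(m["intrinsics"]),np.array(m["dist"]))[0].reshape(-1,2)
def back(c,uv,z):
    m=robot.camera_model(c);R=cv2.Rodrigues(np.array(m["rvec"],float))[0];t=np.array(m["tvec"],float).ravel()
    n=cv2.undistortPoints(np.array([[uv]],float),np.array(m["intrinsics"]),np.array(m["dist"])).ravel()
    d=R.T@np.array([n[0],n[1],1]);o=-R.T@t;return (o+d*(z-o[2])/d[2])[:2]
E
python3 - <<'E'
from h import *
a=cv2.imread("pics/top0.png");b=cv2.imread("pics/side0.png")
A=cv2.resize(a[120:270,255:435],None,fx=4.4,fy=4,interpolation=2)[:, :]
cv2.imwrite("pics/topc.png",cv2.resize(a[120:260,255:435],(771,600),interpolation=2))
cv2.imwrite("pics/sidec.png",cv2.resize(b[140:265,250:410],(768,600),interpolation=2))
print("handle top",back("top",(358.5,182.5),.131),"side",back("side",(308.5,171),.131))
for c,q in(("top","handle"),("side","handle"),("top","handwheel"),("side","handwheel")):
    for d in robot.masks_of(c,q)[:1]:
        ys,xs=np.nonzero(d["region"]);print(c,q,xs.mean(),ys.mean(),d["box"],back(c,(xs.mean(),ys.mean()),.131 if q=="handle" else .1))
E
```

```text
handle top [ 0.59379782 -0.12352325] side [ 0.58932438 -0.11827304]
side handle 306.79245283018867 170.64150943396226 [305.7, 166.1, 310.1, 177.5] [ 0.59570143 -0.11897088]
top handwheel 352.79465930018415 206.3388581952118 [328.1, 179.3, 378.4, 229.8] [ 0.5283814  -0.11271524]
side handwheel 321.8055925432756 181.84553928095872 [303.6, 162.5, 344.2, 197.1] [ 0.53783043 -0.10259709]
```

View pics/top0.png

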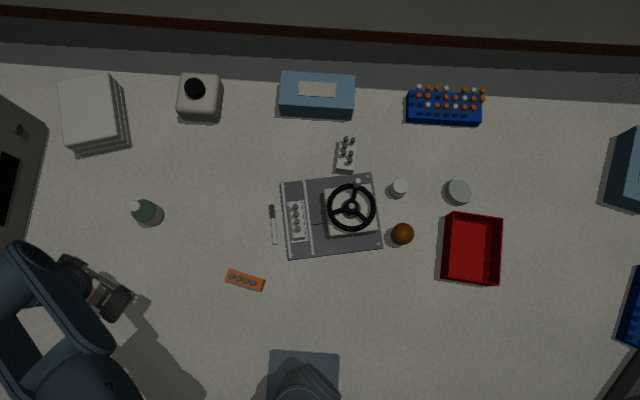

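View pics/topc.png

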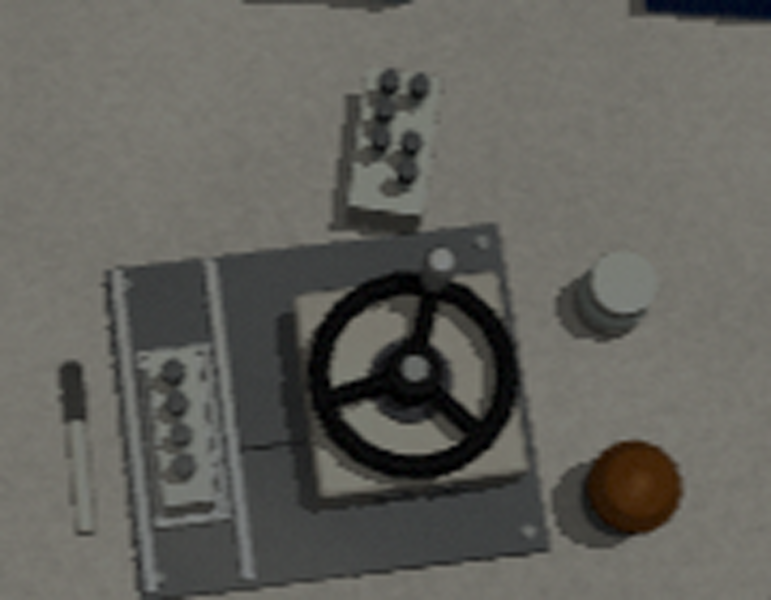

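View pics/sidec.png

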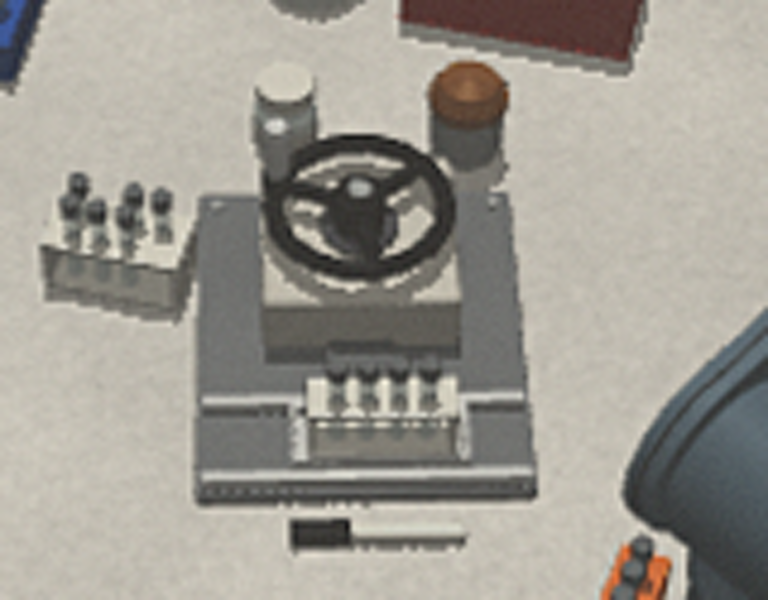

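The top crop shows the black wheel centred at about px (351,207), with its bright upright handle at the far side at px (358,181). In the side view the handle head is at px (307,166). Possible mix-ups are the hub cap at px (352,206) and a feeder corner screw at (367,176), and neither stands on the rim. The orange rack at (245,281) is a decoy. The real rack is the white one in the tray at (300,220), and the spare rack is at (347,155). So the handle is the grip on the rim at (358,181).

```bash
cat >> h.py <<'E'
from scipy.optimize import least_squares
def rim(c,img,box):
    l,t,r,b=box;g=img.max(2);m=np.zeros(g.shape,np.uint8);m[t:b,l:r]=(g[t:b,l:r]<42)*255
    n,lab,st,_=cv2.connectedComponentsWithStats(m);k=1+np.argmax(st[1:,4])
    h=cv2.convexHull(np.argwhere(lab==k)[:,::-1].astype(np.int32)).reshape(-1,2)
    p=np.array([back(c,q,.093) for q in h])
    f=least_squares(lambda v:np.hypot(*(p-v[:2]).T)-v[2],[*p.mean(0),.074],loss="soft_l1",f_scale=.002)
    return f.x,st[k]
E
python3 - <<'E'
from h import *
a=cv2.imread("pics/top0.png");b=cv2.imread("pics/side0.png")
print(rim("top",a,(320,175,385,235)),rim("side",b,(300,160,350,203)))
for z in(.15,.157):print(z,back("top",(357.7,180.7),z),back("side",(307.3,166.5),z))
# joint optimisation of handle: angle given centre
for ax in [rim("top",a,(320,175,385,235))[0][:2]]:
  for ang in(-20,-15,-10,-5,0,5):
    H=ax+.066*np.array([np.cos(np.radians(ang)),np.sin(np.radians(ang))])
    print(ang,H.round(4),P("top",[*H,.157]).round(1),P("side",[*H,.157]).round(1),P("top",[*H,.105]).round(1),P("side",[*H,.105]).round(1))
# feeder yaw from edge of base plate
u=[(255+x*180/771,120+y*140/600) for x,y in((497,225),(549,548),(108,270),(141,598))]
q=[back("top",v,.01) for v in u];print(q,[np.degrees(np.arctan2(*(q[i]-q[i+1])[::-1])) for i in(0,2)])
E
```

```text
(array([ 0.52224442, -0.09046457,  0.08567706]), array([ 320,  183,   56,   52, 1225], dtype=int32)) (array([ 0.54047597, -0.18021073,  0.00930323]), array([322, 168,   6,   1,   6], dtype=int32))
0.15 [ 0.59359023 -0.11933218] [ 0.59410562 -0.12140645]
0.157 [ 0.59156371 -0.11874053] [ 0.59277752 -0.11460758]
-20 [ 0.5843 -0.113 ] [[355.6 183. ]] [[309.6 167.1]] [[354.  187.7]] [[309.7 177.2]]
-15 [ 0.586  -0.1075] [[353.7 182.3]] [[308.8 168.1]] [[352.2 187. ]] [[308.9 178.2]]
-10 [ 0.5872 -0.1019] [[351.8 181.8]] [[308.2 169.2]] [[350.3 186.5]] [[308.3 179.3]]
-5 [ 0.588  -0.0962] [[349.8 181.4]] [[307.7 170.3]] [[348.4 186.1]] [[307.8 180.4]]
0 [ 0.5882 -0.0905] [[347.8 181.2]] [[307.3 171.5]] [[346.5 185.9]] [[307.5 181.5]]
5 [ 0.588  -0.0847] [[345.8 181.1]] [[307.1 172.6]] [[344.5 185.9]] [[307.2 182.7]]
[array([ 0.6646111, -0.1729646]), array([ 0.42296992, -0.22013255]), array([0.60932318, 0.1173343 ]), array([0.36693359, 0.07223312])] [np.float64(11.045152846160525), np.float64(10.540429299396823)]
```

```bash
cat >> h.py <<'E'
def axis(imgs):
    g={c:cv2.GaussianBlur(cv2.resize(i.max(2),None,fx=4,fy=4,interpolation=2).astype(np.float32),(0,0),4) for c,i in imgs.items()}
    t=np.linspace(0,2*np.pi,180,endpoint=False)
    def cost(x,y):
        s=0
        for c in g:
            for r,w in((.067,1),(.080,-.5),(.054,-.5)):
                u=P(c,np.c_[x+r*np.cos(t),y+r*np.sin(t),t*0+.098])*4+1.5
                s+=w*np.minimum(cv2.remap(g[c],u[:,:1].astype(np.float32),u[:,1:].astype(np.float32),1),90).mean()
        return s
    G=[(cost(x,y),x,y) for x in np.arange(.505,.555,.001) for y in np.arange(-.14,-.08,.001)]
    return min(G)
E
python3 - <<'E'
from h import *
a=cv2.imread("pics/top0.png");b=cv2.imread("pics/side0.png")
print(axis({"top":a}),axis({"side":b}));r=axis({"top":a,"side":b});print(r)
ax=np.array(r[1:])
for ang in(-20,-15,-10,-5,0,5):
    H=ax+.066*np.array([np.cos(np.radians(ang)),np.sin(np.radians(ang))])
    print(ang,H.round(4),P("top",[*H,.157]).round(1),P("side",[*H,.157]).round(1),P("top",[*H,.105]).round(1),P("side",[*H,.105]).round(1))
E
```

```text
Traceback (most recent call last):
  File "h.py", line 27, in axis
    G=[(cost(x,y),x,y) for x in np.arange(.505,.555,.001) for y in np.arange(-.14,-.08,.001)]
        ~~~~^^^^^
  File "h.py", line 24, in cost
    u=P(c,np.c_[x+r*np.cos(t),y+r*np.sin(t),t*0+.098])*4+1.5
      ~^^^^^^^^^^^^^^^^^^^^^^^^^^^^^^^^^^^^^^^^^^^^^^^
  File "h.py", line 4, in P
    m=robot.camera_model(c);return cv2.projectPoints(np.array(p,float).reshape(-1,3),np.array(m["rvec"],float),np.array(m["tvec"],float),np.array(m["intrinsics"]),np.array(m["dist"]))[0].reshape(-1,2)
ValueError: time passes only in moves, steps and waits
```

```bash
sed -i 's/robot.camera_model(c)/CM[c]/; s/^from plant import robot/from plant import robot\nCM={c:robot.camera_model(c) for c in("top","side")}/' h.py
python3 - <<'E'
from h import *
a=cv2.imread("pics/top0.png");b=cv2.imread("pics/side0.png")
print(axis({"top":a}),axis({"side":b}));r=axis({"top":a,"side":b});print(r)
ax=np.array(r[1:])
for ang in(-20,-15,-10,-5,0,5):
    H=ax+.066*np.array([np.cos(np.radians(ang)),np.sin(np.radians(ang))])
    print(ang,H.round(4),P("top",[*H,.157]).round(1),P("side",[*H,.157]).round(1),P("top",[*H,.105]).round(1),P("side",[*H,.105]).round(1))
E
```

```text
(np.float32(-57.5688), np.float64(0.526), np.float64(-0.10699999999999998)) (np.float32(-28.522743), np.float64(0.528), np.float64(-0.10399999999999998))
(np.float32(-83.28863), np.float64(0.527), np.float64(-0.10599999999999998))
-20 [ 0.589  -0.1286] [[361.1 181.8]] [[309.  163.9]] [[359.2 186.5]] [[309.1 174. ]]
-15 [ 0.5908 -0.1231] [[359.2 181.1]] [[308.3 164.9]] [[357.4 185.8]] [[308.4 175. ]]
-10 [ 0.592  -0.1175] [[357.3 180.5]] [[307.7 166. ]] [[355.6 185.3]] [[307.8 176.1]]
-5 [ 0.5927 -0.1118] [[355.3 180.1]] [[307.2 167.1]] [[353.7 184.9]] [[307.3 177.2]]
0 [ 0.593 -0.106] [[353.3 179.9]] [[306.8 168.2]] [[351.7 184.7]] [[306.9 178.3]]
5 [ 0.5927 -0.1002] [[351.3 179.9]] [[306.6 169.3]] [[349.8 184.7]] [[306.7 179.4]]
```

```bash
cat > plan.py <<'E'
import json,os,sys,numpy as np
from scipy.spatial.transform import Rotation as Ro
C=np.array([.527,-.106]);F="cmd.json"
S=[.247,.491,.179,153.255]
def load(): return np.array(json.load(open(F))) if os.path.exists(F) else np.array(S)
def rows(targets,save=True):
    "targets: (x,y,z,yaw unwrapped); prints rounded rows from the commanded pose and stores the resulting one"
    c=load();R=Ro.from_euler("xyz",[180,0,c[3]],degrees=True);sl=[];ro=[]
    for t in targets:
        sl.append(R.inv().apply(np.array(t[:3])-c[:3]).__mul__(100).round(2).tolist());ro.append([0,0,round(c[3]-t[3],1)])
    n=[*(c[:3]+R.apply(np.array(sl[-1])/100)),c[3]-ro[-1][2]]
    if save: json.dump(n,open(F,"w"))
    print("slide",sl,"rotation",ro)
def pose(turn,d,z,phi0=-11,yaw0=247,rot=333):
    f=np.radians(phi0-turn);y=yaw0-rot*turn/360;yr=np.radians(y)
    p=C+.066*np.array([np.cos(f),np.sin(f)])-d*np.array([np.cos(yr),np.sin(yr)])
    return np.array([*p,z,y])
E
python3 - <<'E'
from plan import *
a=np.array(S);b=pose(0,.035,.25);print(b)
for k in range(4):
    rows([a+(b-a)*[1,1,1,1]*((5*k+j)/20) for j in range(1,6)])
rows([pose(0,.035,.25-.132*j/5) for j in range(1,6)])
E
```

```text
[ 6.05462984e-01 -8.63757238e-02  2.50000000e-01  2.47000000e+02]
slide [[-2.9, -1.77, -0.36], [-5.8, -3.54, -0.71], [-8.7, -5.31, -1.06], [-11.6, -7.09, -1.42], [-14.5, -8.86, -1.78]] rotation [[0, 0, np.float64(-4.7)], [0, 0, np.float64(-9.4)], [0, 0, np.float64(-14.1)], [0, 0, np.float64(-18.7)], [0, 0, np.float64(-23.4)]]
slide [[-1.96, -2.77, -0.35], [-3.92, -5.55, -0.71], [-5.87, -8.33, -1.06], [-7.83, -11.11, -1.42], [-9.79, -13.88, -1.77]] rotation [[0, 0, np.float64(-4.7)], [0, 0, np.float64(-9.4)], [0, 0, np.float64(-14.1)], [0, 0, np.float64(-18.8)], [0, 0, np.float64(-23.5)]]
slide [[-0.68, -3.33, -0.36], [-1.37, -6.66, -0.71], [-2.06, -9.99, -1.07], [-2.75, -13.31, -1.42], [-3.44, -16.64, -1.78]] rotation [[0, 0, np.float64(-4.7)], [0, 0, np.float64(-9.3)], [0, 0, np.float64(-14.0)], [0, 0, np.float64(-18.7)], [0, 0, np.float64(-23.4)]]
slide [[0.69, -3.33, -0.35], [1.38, -6.65, -0.71], [2.07, -9.98, -1.06], [2.77, -13.31, -1.42], [3.46, -16.64, -1.77]] rotation [[0, 0, np.float64(-4.7)], [0, 0, np.float64(-9.4)], [0, 0, np.float64(-14.1)], [0, 0, np.float64(-18.8)], [0, 0, np.float64(-23.4)]]
slide [[-0.01, 0.0, 2.64], [-0.01, 0.0, 5.28], [-0.01, 0.0, 7.92], [-0.01, 0.0, 10.56], [-0.01, 0.0, 13.2]] rotation [[0, 0, np.float64(-0.0)], [0, 0, np.float64(-0.0)], [0, 0, np.float64(-0.0)], [0, 0, np.float64(-0.0)], [0, 0, np.float64(-0.0)]]
```

Call:
arm_command(fingers=[-1, -1, -1, -1, -1], slide=[[-2.9, -1.77, -0.36], [-5.8, -3.54, -0.71], [-8.7, -5.31, -1.06], [-11.6, -7.09, -1.42], [-14.5, -8.86, -1.78]], rotation=[[0, 0, -4.7], [0, 0, -9.4], [0, 0, -14.1], [0, 0, -18.7], [0, 0, -23.4]])

```text
time_s: 1.5
tool_pos: [0.3376, 0.3457, 0.1968]
orientation: [180.0, 0.0, 176.9]
wrist_force: [0.2, 0.1, 0.9]
gripper_width: 0.0573
gripper_force: 0.0
```

Call:
arm_command(fingers=[-1, -1, -1, -1, -1], slide=[[-1.96, -2.77, -0.35], [-3.92, -5.55, -0.71], [-5.87, -8.33, -1.06], [-7.83, -11.11, -1.42], [-9.79, -13.88, -1.77]], rotation=[[0, 0, -4.7], [0, 0, -9.4], [0, 0, -14.1], [0, 0, -18.8], [0, 0, -23.5]])

```text
time_s: 2.0
tool_pos: [0.4273, 0.2013, 0.2146]
orientation: [-180.0, 0.0, -159.7]
wrist_force: [0.0, -0.6, -0.3]
gripper_width: 0.0176
gripper_force: 0.0
```

Call:
arm_command(fingers=[-1, -1, -1, -1, -1], slide=[[-0.68, -3.33, -0.36], [-1.37, -6.66, -0.71], [-2.06, -9.99, -1.07], [-2.75, -13.31, -1.42], [-3.44, -16.64, -1.78]], rotation=[[0, 0, -4.7], [0, 0, -9.3], [0, 0, -14.0], [0, 0, -18.7], [0, 0, -23.4]])

```text
time_s: 2.5
tool_pos: [0.5169, 0.0569, 0.2323]
orientation: [-180.0, 0.0, -136.3]
wrist_force: [0.6, 0.0, -0.5]
gripper_width: 0.0002
gripper_force: 0.0
```

Call:
arm_command(fingers=[-1, -1, -1, -1, -1], slide=[[0.69, -3.33, -0.35], [1.38, -6.65, -0.71], [2.07, -9.98, -1.06], [2.77, -13.31, -1.42], [3.46, -16.64, -1.77]], rotation=[[0, 0, -4.7], [0, 0, -9.4], [0, 0, -14.1], [0, 0, -18.8], [0, 0, -23.4]])

```text
time_s: 3.0
tool_pos: [0.6065, -0.0876, 0.2499]
orientation: [-180.0, 0.0, -112.9]
wrist_force: [1.3, -0.2, -0.1]
gripper_width: 0.0003
gripper_force: 0.0
```

```bash
python3 - <<'E'
from h import *
s=robot.state();print(s["joint_pos"].round(1),s["tool_pos"],s["orientation"])
a=robot.snapshot("side");cv2.imwrite("pics/s1.png",cv2.resize(a[120:245,240:400],(768,600),interpolation=2))
print(P("side",s["tool_pos"]))
E
```

```text
[ -18.6   19.5   71.7    0.    88.8 -175.8] [ 0.60653991 -0.08758431  0.24986187] [-1.79999062e+02  3.27538649e-03 -1.12859798e+02]
[[301.58429324 152.26484926]]
```

View pics/s1.png

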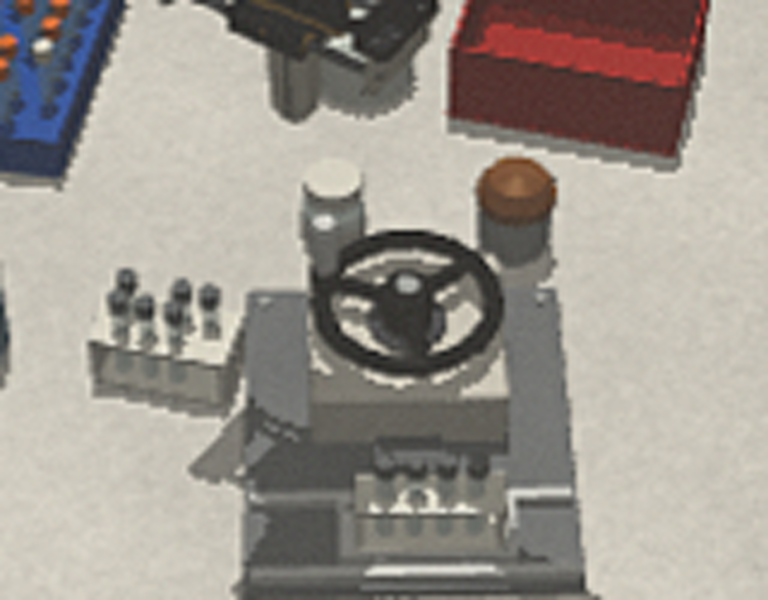

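The side crop shows the closed fingers above and behind the handle, with the visible tip at about px (301,145). The TCP projects to (301.6,152.3), so I'll check that gap before descending.

```bash
python3 - <<'E'
from h import *
a=robot.snapshot("side");b=robot.snapshot("top")
s=robot.state();T=s["tool_pos"];print(T)
print(P("side",[T+[0,0,.084],T,T+[0,0,.0188]]).round(1).tolist(),P("top",[T,T+[0,0,.084]]).round(1).tolist())
A=cv2.resize(a[100:180,270:350],(600,600),interpolation=0)
A=np.clip(A.astype(float)*1.5,0,255).astype(np.uint8)
for q in (T,T+[0,0,.084]):
    u=(P("side",q)[0]-[270,100]+.5)*7.5;cv2.circle(A,tuple(int(v) for v in u),4,(0,0,255),2)
cv2.imwrite("pics/s2.png",A)
E
```

```text
[ 0.60651555 -0.08810622  0.24902481]
[[301.2, 133.7], [301.6, 152.3], [301.5, 148.3]] [[349.8, 165.1], [352.5, 154.5]]
```

View pics/s2.png

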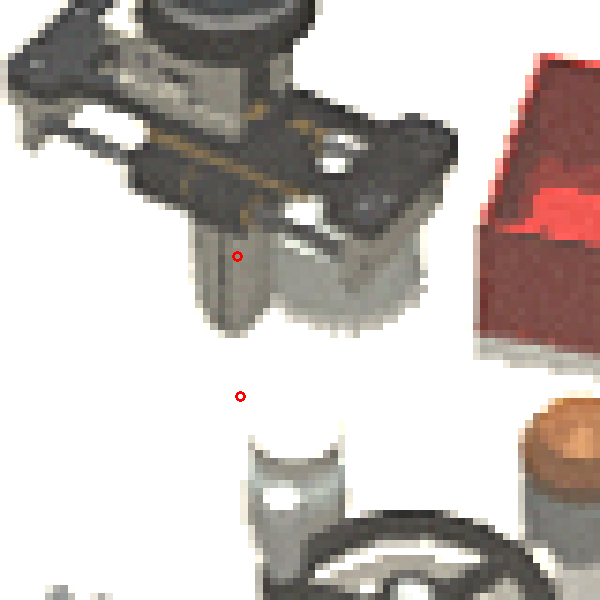

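The tip appears 7–8 px above where the TCP projects. I'll compare with the start picture (known TCP) and the current top view.

```bash
python3 - <<'E'
from h import *
a=cv2.imread("pics/top0.png");b=robot.snapshot("top")
def mk(c,img,box,pts,f):
    l,t,r,bb=box;A=cv2.resize(img[t:bb,l:r],None,fx=f,fy=f,interpolation=0);A=np.clip(A.astype(float)*1.8,0,255).astype(np.uint8)
    for p in pts:
        u=(P(c,p)[0]-[l,t]+.5)*f;cv2.circle(A,tuple(int(v) for v in u),4,(0,0,255),2)
    return A
T0=np.array([.2471,.4907,.178]);yw=np.radians(153.25);yv=np.array([np.sin(yw),-np.cos(yw),0])
T=robot.state()["tool_pos"]
s0=cv2.imread("pics/side0.png")
print(P("side",T0),P("top",T0))
A=mk("top",a,(60,240,160,340),[T0,T0+.055*yv,T0-.055*yv,T0+[0,0,.084]],4)
B=mk("top",b,(300,120,400,220),[T,T+[0,0,.084]],4)
u=P("side",T0)[0].astype(int);l=min(max(u[0]-50,0),540);t=min(max(u[1]-50,0),300)
Cc=mk("side",s0,(l,t,l+100,t+100),[T0,T0+.055*yv,T0-.055*yv,T0+[0,0,.084]],4)
im=np.hstack([A,B,Cc]);cv2.imwrite("pics/cmp.png",cv2.resize(im,None,fx=.66,fy=.66))
E
```

```text
[[392.13660824 334.00411918]] [[120.88818412 289.13013035]]
```

View pics/cmp.png

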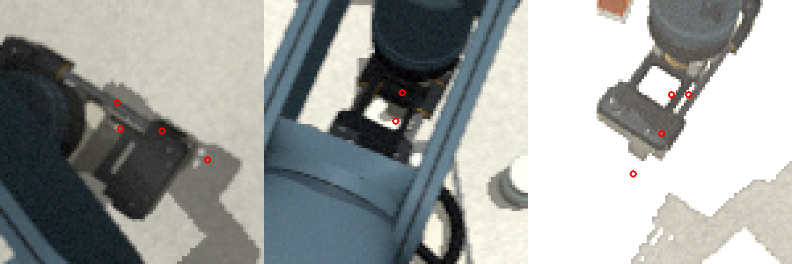

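The comparison doesn't settle it: the gripper looks consistently offset from its projected TCP. Before going near the handle, I'll lower the fingers over bare table to the left, where the tip can be seen against the surface.

```bash
python3 - <<'E'
from plan import *
from plant import robot
T=robot.state()["tool_pos"];json.dump([*T,247.0],open(F,"w"));a=load()
b=np.array([.62,.16,.25,247]);rows([a+(b-a)*j/5.5 for j in range(1,6)])
a=load();b=np.array([.62,.16,.04,247]);rows([a+(b-a)*j/5 for j in range(1,6)])
E
```

```text
slide [[-4.23, 1.52, -0.02], [-8.46, 3.03, -0.03], [-12.69, 4.55, -0.05], [-16.92, 6.07, -0.06], [-21.15, 7.58, -0.08]] rotation [[0, 0, np.float64(0.0)], [0, 0, np.float64(0.0)], [0, 0, np.float64(0.0)], [0, 0, np.float64(0.0)], [0, 0, np.float64(0.0)]]
slide [[-0.42, 0.15, 4.2], [-0.85, 0.3, 8.4], [-1.27, 0.46, 12.6], [-1.69, 0.61, 16.8], [-2.12, 0.76, 20.99]] rotation [[0, 0, np.float64(0.0)], [0, 0, np.float64(0.0)], [0, 0, np.float64(0.0)], [0, 0, np.float64(0.0)], [0, 0, np.float64(0.0)]]
```

Call:
arm_command(fingers=[-1, -1, -1, -1, -1], slide=[[-4.23, 1.52, -0.02], [-8.46, 3.03, -0.03], [-12.69, 4.55, -0.05], [-16.92, 6.07, -0.06], [-21.15, 7.58, -0.08]], rotation=[[0, 0, 0], [0, 0, 0], [0, 0, 0], [0, 0, 0], [0, 0, 0]])

```text
time_s: 3.7
tool_pos: [0.6176, 0.1411, 0.251]
orientation: [180.0, 0.0, -113.0]
wrist_force: [0.7, -1.2, 0.8]
gripper_width: 0.0006
gripper_force: 0.0
```

Call:
arm_command(fingers=[-1, -1, -1, -1, -1], slide=[[-0.42, 0.15, 4.2], [-0.85, 0.3, 8.4], [-1.27, 0.46, 12.6], [-1.69, 0.61, 16.8], [-2.12, 0.76, 20.99]], rotation=[[0, 0, 0], [0, 0, 0], [0, 0, 0], [0, 0, 0], [0, 0, 0]])

```text
time_s: 4.2
tool_pos: [0.619, 0.1621, 0.0396]
orientation: [-180.0, 0.0, -113.0]
wrist_force: [-0.3, -0.3, -0.1]
gripper_width: 0.0004
gripper_force: 0.0
```

```bash
cat >> h.py <<'E'
def mk(c,img,box,pts,f,g=1.5):
    l,t,r,bb=box;A=cv2.resize(img[t:bb,l:r],None,fx=f,fy=f,interpolation=0);A=np.clip(A.astype(float)*g,0,255).astype(np.uint8)
    for p in pts:
        u=(P(c,p)[0]-[l,t]+.5)*f;cv2.circle(A,tuple(int(v) for v in u),4,(0,0,255),2)
    return A
E
python3 - <<'E'
from h import *
b=robot.snapshot("top");a=robot.snapshot("side");T=robot.state()["tool_pos"];print(T)
A=[]
for c,i in(("top",b),("side",a)):
    u=P(c,T)[0].astype(int);print(c,u);A.append(mk(c,i,(u[0]-40,u[1]-45,u[0]+40,u[1]+35),[T,T+[0,0,.084]],5,1.2))
cv2.imwrite("pics/tip.png",np.hstack(A))
E
```

```text
[0.61385389 0.1617603  0.0346862 ]
top [265 178]
side [286 248]
```

View pics/tip.png

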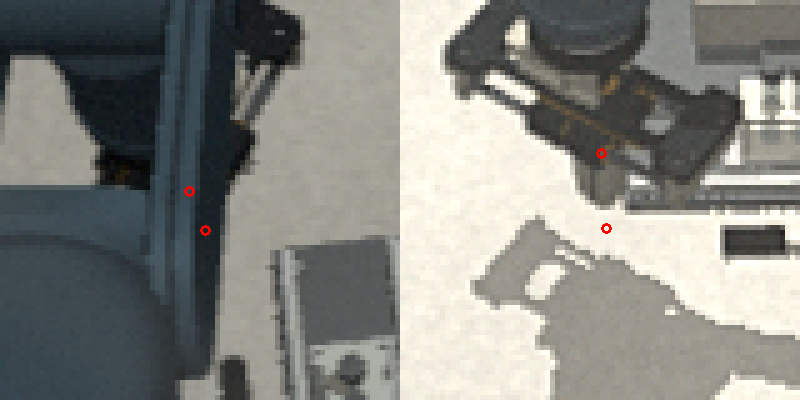

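```bash
python3 - <<'E'
from h import *
for i in range(4):
    a=robot.snapshot("side");s=robot.state();print(s["time_s"],s["tool_pos"].round(4),s["orientation"].round(2),s["joint_pos"].round(2))
T=s["tool_pos"];print(P("side",T))
print(a[230:258:1,278:296,1])
cv2.imwrite("pics/sideA.png",a)
E
```

```text
4.35 [0.6167 0.1615 0.0384] [ 1.7964e+02 -1.7000e-01 -1.1298e+02] [ 4.6600e+00  3.0550e+01  8.4820e+01  1.0000e-02  6.5040e+01 -1.5236e+02]
4.4 [0.6194 0.1613 0.0411] [ 1.7993e+02 -3.0000e-02 -1.1300e+02] [   4.63   30.41   84.61    0.     65.05 -152.38]
4.45 [0.6212 0.1611 0.0428] [-1.7987e+02  7.0000e-02 -1.1302e+02] [   4.6    30.32   84.5     0.     65.04 -152.38]
4.5 [0.6221 0.161  0.0437] [-1.7977e+02  1.2000e-01 -1.1303e+02] [   4.58   30.27   84.45   -0.     65.02 -152.39]
[[284.33221289 246.13769493]]
[[ 56  45  51  52  54  54  60  84  78  58  79 176 165 118  99  94  69  50]
 [106  55  56  51  48  52  70  70  66  67  66 139 141 127 127 128  85  52]
 [142  81  76  55  53  53  76  70  63  63  67  56  55  89 112 129  87  55]
 [156  99  94  83  59  51  54  78  83  75  63  63  66  63  65 111  78  56]
 [166 106  88  96  73  73  76  92  93  88  81 112  94  65  68  60  55  53]
 [174 107  90  94  71  91  97  95  89  91  82 172 165 101  75  66  69  59]
 [198 121  86  95  70  89  95  96  89  85  75 160 144 124 109  86  71  61]
 [220 138  85  92  68  85  96  92  91  86  72 164 123 117 1
[... 816 characters left out ...]
197 201 197 201 203 198]
 [208 201 200 200 201 200 200 200 206 201 203 202 203 200 197 203 205 200]
 [214 210 206 207 202 201 198 205 207 202 203 203 204 206 200 200 200 204]
 [196 194 206 207 201 198 200 204 202 202 201 203 207 203 197 193 196 202]
 [110 108 173 203 206 205 205 202 203 199 199 207 209 205 198 198 202 204]
 [150 120 107 175 190 188 206 190 187 200 202 206 206 202 201 200 206 210]
 [206 164 149 123 111 105 175 139 109 172 190 200 204 203 203 202 200 198]
 [112 183 206 169 150 125 116 120 122 117 109 178 196 210 206 205 203 199]
 [127 118 115 177 206 146 119 126 124 125 122 119 111 176 215 215 212 208]
 [145 124 122 120 122 121 126 124 125 129 129 122 123 117 188 205 200 211]]
```

Call:
arm_command(fingers=[-1, -1, -1, -1, -1], slide=[[0, 0, 0.8], [0, 0, 1.6], [0, 0, 2.3], [0, 0, 2.8], [0, 0, 3.0]], rotation=[[0, 0, 0], [0, 0, 0], [0, 0, 0], [0, 0, 0], [0, 0, 0]])

```text
time_s: 5.0
tool_pos: [0.6197, 0.1604, 0.0097]
orientation: [179.9, -0.0, -113.1]
wrist_force: [-0.2, -0.3, 0.2]
gripper_width: 0.0006
gripper_force: 0.0
```

```bash
python3 - <<'E'
from h import *
a=robot.snapshot("side");s=robot.state();T=s["tool_pos"];print(T,s["wrist_force"]);print(P("side",[T,[T[0],T[1],0]]))
cv2.imwrite("pics/low.png",cv2.resize(a[205:285,245:345],(800,600)[:2] if 0 else (750,600),interpolation=0))
E
```

```text
[0.61971852 0.16037223 0.00964505] [ 0.19434313  0.53740401 -0.43237396]
[[285.47189829 251.90043106]
 [285.59108152 253.51389937]]
```

View pics/low.png

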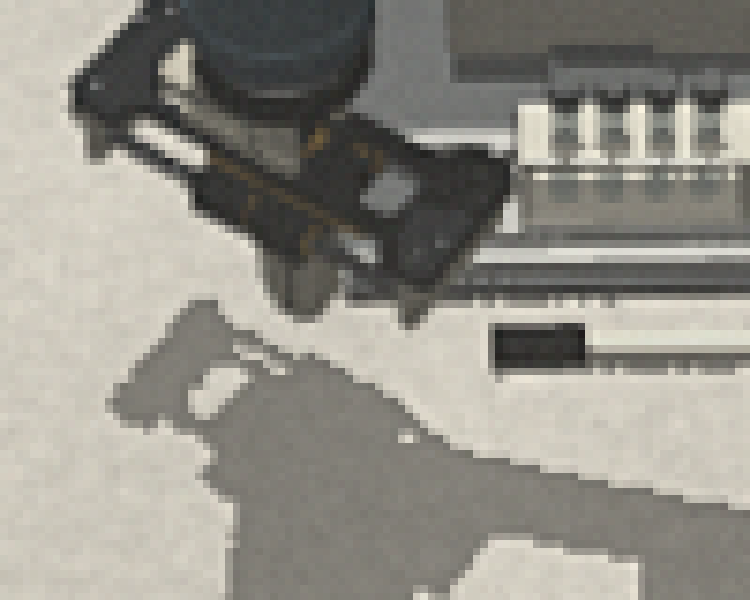

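The tip is at about px (285.3,247.7) and the projected TCP at (285.5,251.9). A light touch on the table will settle the height offset.

Call:
arm_command(fingers=[-1, -1, -1, -1, -1], slide=[[0, 0, 0.3], [0, 0, 0.6], [0, 0, 0.8], [0, 0, 0.9], [0, 0, 1.0]], rotation=[[0, 0, 0], [0, 0, 0], [0, 0, 0], [0, 0, 0], [0, 0, 0]])

```text
time_s: 5.55
tool_pos: [0.6203, 0.1605, 0.0006]
orientation: [-180.0, 0.0, -113.0]
wrist_force: [0.2, 0.3, -0.3]
gripper_width: 0.0007
gripper_force: 0.0
```

Call:
arm_command(fingers=[-1, -1], slide=[[0, 0, 0.15], [0, 0, 0.3]], rotation=[[0, 0, 0], [0, 0, 0]])

```text
time_s: 5.75
tool_pos: [0.6204, 0.1605, -0.0024]
orientation: [-180.0, 0.0, -113.0]
wrist_force: [-0.1, -0.2, 0.8]
gripper_width: 0.0005
gripper_force: 0.0
```

Reading −2.4 mm with no contact, so the real fingertip sits above the nominal TCP. I'll continue carefully.

Call:
arm_command(fingers=[-1, -1, -1, -1], slide=[[0, 0, 0.2], [0, 0, 0.4], [0, 0, 0.6], [0, 0, 0.8]], rotation=[[0, 0, 0], [0, 0, 0], [0, 0, 0], [0, 0, 0]])

```text
time_s: 6.15
tool_pos: [0.6203, 0.1605, -0.0106]
orientation: [180.0, -0.0, -113.0]
wrist_force: [0.1, 0.4, 0.8]
gripper_width: 0.0003
gripper_force: 0.0
```

Call:
arm_command(fingers=[-1, -1, -1], slide=[[0, 0, 0.2], [0, 0, 0.4], [0, 0, 0.6]], rotation=[[0, 0, 0], [0, 0, 0], [0, 0, 0]])

```text
time_s: 6.45
tool_pos: [0.6203, 0.1605, -0.0165]
orientation: [180.0, -0.0, -113.0]
wrist_force: [0.6, -0.2, 0.4]
gripper_width: 0.0002
gripper_force: 0.0
```

Call:
arm_command(fingers=[-1, -1], slide=[[0, 0, 0.2], [0, 0, 0.4]], rotation=[[0, 0, 0], [0, 0, 0]])

```text
time_s: 6.65
tool_pos: [0.6203, 0.1605, -0.0205]
orientation: [-180.0, -0.0, -113.0]
wrist_force: [-0.1, -0.0, 0.9]
gripper_width: 0.0008
gripper_force: 0.0
```

Call:
arm_command(fingers=[-1, -1], slide=[[0, 0, 0.15], [0, 0, 0.3]], rotation=[[0, 0, 0], [0, 0, 0]])

```text
time_s: 6.85
tool_pos: [0.6203, 0.1605, -0.0235]
orientation: [180.0, -0.0, -113.0]
wrist_force: [-1.0, -0.0, 0.6]
gripper_width: 0.0006
gripper_force: 0.0
```

Call:
arm_command(fingers=[-1, -1], slide=[[0, 0, 0.1], [0, 0, 0.2]], rotation=[[0, 0, 0], [0, 0, 0]])

```text
time_s: 7.05
tool_pos: [0.6204, 0.1605, -0.0254]
orientation: [-180.0, 0.0, -113.0]
wrist_force: [0.3, 0.2, -0.1]
gripper_width: 0.0003
gripper_force: 0.0
```

Call:
arm_command(fingers=[-1, -1], slide=[[0, 0, 0.1], [0, 0, 0.2]], rotation=[[0, 0, 0], [0, 0, 0]])

```text
time_s: 7.25
tool_pos: [0.6203, 0.1605, -0.0274]
orientation: [-180.0, 0.0, -113.0]
wrist_force: [-0.0, 0.0, -0.6]
gripper_width: 0.0005
gripper_force: 0.0
```

```bash
python3 - <<'E'
from h import *
a=robot.snapshot("side");s=robot.state();T=s["tool_pos"];print(T,s["wrist_force"],s["joint_pos"]);print(P("side",[T,[T[0],T[1],0]]))
print(a[243:260,278:296,1])
E
```

```text
[ 0.62021993  0.16051341 -0.02756134] [0.15704521 0.31236958 0.18750338] [ 4.54988279e+00  3.48580005e+01  8.78895272e+01  1.23687758e-03
  5.72635905e+01 -1.52405308e+02]
[[285.77756279 258.06286035]
 [285.44048952 253.52623238]]
[[144  76  45  50  48  51  50  53  82  67  65  81 114  99  82  69  63  49]
 [223 143  68  48  52  52  51  58  65  71  63  63  89  71  71  71  80  63]
 [215 178 105  66  60  49  50  62  73  68  65  66  58  63  90 109 158  98]
 [218 202 125  92  89  61  57  54  81  83  70  69  71  64  51 106 201 124]
 [180 203 131  87  98  74  81  78  91  93  86  77 104 100  71  50  79  58]
 [112 113  95  87  93  68  88  95  94  89  87  75 160 181 143  97  72  55]
 [150 152 111  89  95  69  86  94  96  88  84  75 149 202 214 190 145  86]
 [208 205 165 102  90  70  86  93  90  86  85  92 162 202 206 209 214 166]
 [109 114 187 165 106  65  86  95  94  90  82 128 187 209 202 199 198 209]
 [128 116 116 188 137  74  82  88  90  90 103 123 114 180 190 197 201 208]
 [150 120 119 119 116 106  87  87  95  99 122 122 125 115 108 173 209 212]
 [116 121 124 127 123 128 122 115 111 120 124 122 125 122 117 112 178 192]
 [121 122 121 124 122 123 121 125 129 124 120 126 124 122 124 122 115 107]
 [121 121 125 125 124 122 125 126 124 123 122 127 126 126 127 122 123 122]
 [121 126 126 124 124 124 125 122 128 125 125 125 122 129 132 130 126 124]
 [123 121 122 121 128 124 124 123 127 126 122 123 120 122 127 126 126 124]
 [125 118 119 124 125 124 123 121 122 125 121 121 125 125 125 125 124 125]]
```

Call:
arm_command(fingers=[-1, -1], slide=[[0, 0, 0.1], [0, 0, 0.2]], rotation=[[0, 0, 0], [0, 0, 0]])

```text
time_s: 7.5
tool_pos: [0.6203, 0.1605, -0.0293]
orientation: [-180.0, 0.0, -113.0]
wrist_force: [-0.8, -0.3, 0.3]
gripper_width: 0.0005
gripper_force: 0.0
```

Call:
arm_command(fingers=[-1, -1], slide=[[0, 0, 0.1], [0, 0, 0.2]], rotation=[[0, 0, 0], [0, 0, 0]])

```text
time_s: 7.7
tool_pos: [0.6203, 0.1605, -0.0314]
orientation: [180.0, -0.0, -113.0]
wrist_force: [0.5, 0.8, 0.2]
gripper_width: 0.0003
gripper_force: 0.0
```

Call:
arm_command(fingers=[-1, -1], slide=[[0, 0, 0.1], [0, 0, 0.2]], rotation=[[0, 0, 0], [0, 0, 0]])

```text
time_s: 7.9
tool_pos: [0.6203, 0.1605, -0.0334]
orientation: [-180.0, 0.0, -113.0]
wrist_force: [0.2, 0.2, -0.1]
gripper_width: 0.0004
gripper_force: 0.0
```

Call:
arm_command(fingers=[-1, -1], slide=[[0, 0, 0.1], [0, 0, 0.2]], rotation=[[0, 0, 0], [0, 0, 0]])

```text
time_s: 8.1
tool_pos: [0.6203, 0.1605, -0.0354]
orientation: [-180.0, 0.0, -113.0]
wrist_force: [-0.7, -0.3, -0.6]
gripper_width: 0.0004
gripper_force: 0.0
```

Call:
arm_command(fingers=[-1, -1], slide=[[0, 0, 0.1], [0, 0, 0.2]], rotation=[[0, 0, 0], [0, 0, 0]])

```text
time_s: 8.3
tool_pos: [0.6203, 0.1605, -0.0374]
orientation: [180.0, 0.0, -113.0]
wrist_force: [-0.1, -0.3, 0.2]
gripper_width: 0.0009
gripper_force: 0.0
```

```bash
python3 - <<'E'
from h import *
a=robot.snapshot("side");s=robot.state();T=s["tool_pos"];print(T,s["wrist_force"]);print(P("side",[T,[T[0],T[1],0]]))
print(a[249:263,276:294,1])
b=robot.snapshot("top");cv2.imwrite("pics/low2.png",np.hstack([cv2.resize(a[215:275,255:315],(400,400),interpolation=0),cv2.resize(b[140:220,225:305],(400,400),interpolation=0)]))
E
```

```text
[ 0.62016475  0.16047731 -0.03761105] [-0.77020171  0.19404363  0.43543726]
[[285.91607119 259.68421836]
 [285.45830425 253.52005424]]
[[105 186 205 171 110  88  93  73  88  83  89  91  86  83 114 119  88  58]
 [122 113 116 191 148  95  92  69  86  93  95  91  90  77 170 220 177 107]
 [169 126 119 120 142 110  93  72  88  95  92  91  86  77 151 194 213 187]
 [201 148 119 125 113  95  93  70  81  94  96  87  87  84 105 114 178 193]
 [146 117 123 122 126 117 101  78  70  88  89  90  88 103 123 122 114 110]
 [143 121 119 123 125 130 116  92  83  86  88  89 104 122 125 120 122 117]
 [118 121 118 124 123 127 128 122 113 101 101 105 121 127 130 124 126 127]
 [120 120 121 120 126 123 124 120 124 122 127 123 126 126 124 121 127 126]
 [125 124 122 126 126 122 124 120 125 126 127 128 125 124 122 127 131 127]
 [124 128 122 122 121 122 128 125 125 125 125 124 123 123 123 124 127 127]
 [123 124 124 118 122 124 123 125 121 121 122 127 124 125 126 123 126 128]
 [122 124 122 120 120 123 122 121 126 121 123 122 124 126 130 128 128 127]
 [120 123 122 120 120 124 124 125 122 122 122 130 129 127 127 128 125 126]
 [122 120 118 122 125 122 122 127 125 128 121 127 126 124 122 126 125 126]]
```

View pics/low2.png

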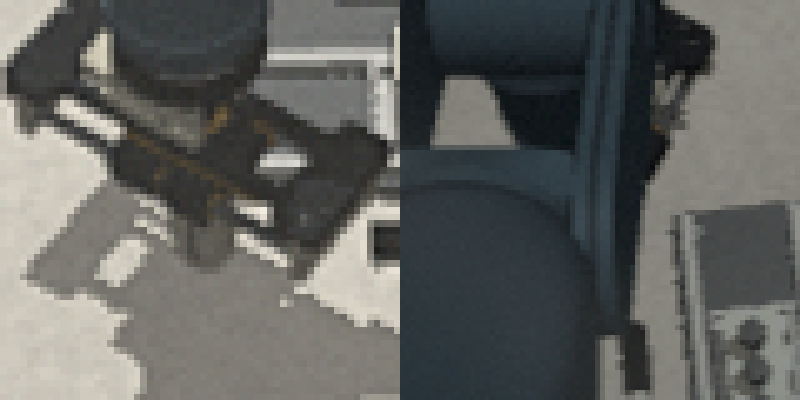

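```bash
cat >> h.py <<'E'
def tri(ut,us):
    f=lambda X:np.r_[P("top",X)[0]-ut,P("side",X)[0]-us]
    r=least_squares(f,[.6,.1,.1]);return r.x,np.abs(r.fun).max()
E
python3 - <<'E'
from h import *
print(tri((283,147),(261.3,224)),tri((284,147),(261.3,220)))
T=np.array([.6202,.1605,-.0376]);e=T+[.0865,-.0367,.11];print(e,P("top",e),P("side",e))
# light: tube/handle shadows need known tips; jar/bucket/spare rack boxes
print(back("side",(286,255),0),back("side",(286,255),.03))
E
```

```text
(array([0.70863929, 0.1109458 , 0.08110564]), np.float64(0.8143123585009562)) (array([0.70597661, 0.10611631, 0.09560724]), np.float64(1.5846818317119755))
[0.7067 0.1238 0.0724] [[279.19930466 147.49941599]] [[261.9693281  228.95701733]]
[0.61703203 0.16622284] [0.61145427 0.18642501]
```

The tip shows at row 255, which is where its front edge would meet the table. The end of the gripper body, found from both cameras, also sits about 38 mm higher than nominal. So the real tip is about 37 mm above the reported TCP, with no offset sideways. I'll command reported z ≈ 0.080 to get a tip height of about 0.117, then go back and push.

```bash
sed -i 's/rot=333/rot=343/' plan.py; python3 - <<'E'
from plan import *
json.dump([.6202,.1605,-.0376,247.0],open(F,"w"))
def seg(b,fr):
    a=load();rows([a+(np.array(b)-a)*f for f in fr])
seg([.6202,.1605,.165,247],[.18,.42,.66,.88,1])
b=pose(0,.035,.165);seg(b,[.19,.39,.59,.79,.97])
b=pose(0,.035,.080);seg(b,[.25,.55,.8,.95,1])
seg(pose(0,.022,.080),[.4,.7,1])
E
```

```text
slide [[0.0, 0.0, -3.65], [0.0, 0.0, -8.51], [0.0, 0.0, -13.37], [0.0, 0.0, -17.83], [0.0, 0.0, -20.26]] rotation [[0, 0, np.float64(0.0)], [0, 0, np.float64(0.0)], [0, 0, np.float64(0.0)], [0, 0, np.float64(0.0)], [0, 0, np.float64(0.0)]]
slide [[4.43, -1.58, -0.0], [9.09, -3.23, -0.0], [13.75, -4.89, -0.0], [18.41, -6.55, -0.0], [22.6, -8.04, -0.0]] rotation [[0, 0, np.float64(0.0)], [0, 0, np.float64(0.0)], [0, 0, np.float64(0.0)], [0, 0, np.float64(0.0)], [0, 0, np.float64(0.0)]]
slide [[0.18, -0.06, 2.12], [0.39, -0.14, 4.68], [0.56, -0.2, 6.8], [0.67, -0.24, 8.08], [0.7, -0.25, 8.5]] rotation [[0, 0, np.float64(0.0)], [0, 0, np.float64(0.0)], [0, 0, np.float64(0.0)], [0, 0, np.float64(0.0)], [0, 0, np.float64(0.0)]]
slide [[0.52, 0.0, 0.0], [0.91, 0.0, 0.0], [1.3, 0.0, 0.0]] rotation [[0, 0, np.float64(0.0)], [0, 0, np.float64(0.0)], [0, 0, np.float64(0.0)]]
```

Call:
arm_command(fingers=[-1, -1, -1, -1, -1], slide=[[0.0, 0.0, -3.65], [0.0, 0.0, -8.51], [0.0, 0.0, -13.37], [0.0, 0.0, -17.83], [0.0, 0.0, -20.26]], rotation=[[0, 0, 0], [0, 0, 0], [0, 0, 0], [0, 0, 0], [0, 0, 0]])

```text
time_s: 8.9
tool_pos: [0.6221, 0.1607, 0.1703]
orientation: [-179.7, 0.2, -113.0]
wrist_force: [0.6, 1.0, 0.2]
gripper_width: 0.0002
gripper_force: 0.0
```

Call:
arm_command(fingers=[-1, -1, -1, -1, -1], slide=[[4.43, -1.58, 0], [9.09, -3.23, 0], [13.75, -4.89, 0], [18.41, -6.55, 0], [22.6, -8.04, 0]], rotation=[[0, 0, 0], [0, 0, 0], [0, 0, 0], [0, 0, 0], [0, 0, 0]])

```text
time_s: 9.4
tool_pos: [0.6054, -0.0811, 0.1655]
orientation: [-180.0, -0.0, -113.1]
wrist_force: [0.2, -0.0, -0.2]
gripper_width: 0.0004
gripper_force: 0.0
```

```bash
python3 - <<'E'
from h import *
a=robot.snapshot("side");s=robot.state();T=s["tool_pos"];print(T,s["joint_pos"][[0,5]],s["wrist_force"])
t=T+[0,0,.0376];print("tip proj",P("side",t),"expect visible tip row there; handle",[d["box"] for d in robot.recognise("side","handle")[:2]])
r=int(P("side",t)[0][1]);c=int(P("side",t)[0][0]);print(a[r-8:r+8,c-8:c+12,1])
E
```

```text
[ 0.60515535 -0.08846708  0.16526516] [ -18.56807236 -175.21333304] [ 0.44818323 -3.54563328  0.81454144]
tip proj [[302.27324867 162.00829228]] expect visible tip row there; handle [[305.5, 165.9, 309.8, 176.6]]
[[205 211 151  93  90  94  71  91  92  96  95  88  74 173 225 205 145  97
   60  47]
 [202 208 164 104  91  94  73  87  93  94  91  85  74 205 226 224 228 204
  139 114]
 [205 206 165 104  90  91  71  83  96  90  89  83  66 203 222 215 218 220
  224 236]
 [203 209 164 104  87  96  72  88  95  93  90  82  72 202 221 212 214 216
  216 222]
 [199 206 161  99  89  93  68  83  98  89  91  84  77 201 218 213 211 215
  215 224]
 [192 205 181 116  86  95  65  88  94  88  87  83  99 210 224 219 218 217
  216 216]
 [203 209 180 109  86  91  62  87  96  94  89  85 100 198 215 211 214 215
  178 108]
 [204 204 216 140  86  92  65  86  92  95  87  83  81 110 123 127 123  90
   88  89]
 [200 201 205 174 115  92  62  84  94  96  82  89  94  97  94  96  97  96
  102 100]
 [201 198 203 212 178 111  71  82  91  92  90 104 104 101  98  96 100 103
  109 113]
 [201 196 198 202 207 158 129 108  89  90 114 128 134 139 137 114 111 111
  120 127]
 [200 199 201 195 198 203 211 177 124 113 114 165 210 220 231 157 120 128
  131 128]
 [203 201 199 199 195 195 198 211 164 112 100 185 213 214 219 177 130 120
  120 112]
 [202 202 200 199 196 197 196 206 166 102  99 117 179 201 182 126  96 108
  106 109]
 [198 199 198 197 198 199 203 208 161 102  92 105 106 101 106 109 101 100
  102  93]
 [200 199 197 198 203 198 199 205 162 104  86  98 102 107 102 101  94  97
  100  98]]
```

The 37.6 mm correction holds: the tip is seen at row ~164 as predicted. I'll descend behind the handle and close in.

Call:
arm_command(fingers=[-1, -1, -1, -1, -1], slide=[[0.18, -0.06, 2.12], [0.39, -0.14, 4.68], [0.56, -0.2, 6.8], [0.67, -0.24, 8.08], [0.7, -0.25, 8.5]], rotation=[[0, 0, 0], [0, 0, 0], [0, 0, 0], [0, 0, 0], [0, 0, 0]])

```text
time_s: 10.0
tool_pos: [0.6045, -0.0856, 0.0788]
orientation: [179.8, -0.0, -113.0]
wrist_force: [-0.9, 0.6, 0.9]
gripper_width: 0.0004
gripper_force: 0.0
```

Call:
arm_command(fingers=[-1, -1, -1], slide=[[0.52, 0, 0], [0.91, 0, 0], [1.3, 0, 0]], rotation=[[0, 0, 0], [0, 0, 0], [0, 0, 0]])

```text
time_s: 10.3
tool_pos: [0.601, -0.0989, 0.0815]
orientation: [-179.9, 0.0, -113.0]
wrist_force: [0.5, 0.0, 0.0]
gripper_width: 0.0006
gripper_force: 0.0
```

```bash
python3 - <<'E'
from plan import *
from plant import robot
s=robot.state();print(load(),s["tool_pos"],s["wrist_force"])
for k in range(12):
    rows([pose(30*k+6*j,.020,.080) for j in range(1,6)] if k<11 else [pose(330+t,.020,.080) for t in(6,11,15,18,20)])
E
```

```text
[ 6.00389995e-01 -9.83358045e-02  8.00000000e-02  2.47000000e+02] [ 0.60097504 -0.09889955  0.08150132] [0.46375243 0.03478265 0.04931488]
slide [[0.89, -0.31, -0.0], [1.61, -0.54, -0.0], [2.35, -0.7, -0.0], [3.1, -0.78, -0.0], [3.86, -0.78, -0.0]] rotation [[0, 0, np.float64(5.7)], [0, 0, np.float64(11.4)], [0, 0, np.float64(17.2)], [0, 0, np.float64(22.9)], [0, 0, np.float64(28.6)]]
slide [[0.69, -0.29, -0.0], [1.41, -0.5, -0.0], [2.15, -0.64, -0.0], [2.9, -0.71, -0.0], [3.65, -0.69, -0.0]] rotation [[0, 0, np.float64(5.7)], [0, 0, np.float64(11.4)], [0, 0, np.float64(17.1)], [0, 0, np.float64(22.8)], [0, 0, np.float64(28.6)]]
slide [[0.69, -0.27, -0.0], [1.41, -0.47, -0.0], [2.15, -0.6, -0.0], [2.9, -0.64, -0.0], [3.64, -0.61, -0.0]] rotation [[0, 0, np.float64(5.7)], [0, 0, np.float64(11.4)], [0, 0, np.float64(17.1)], [0, 0, np.float64(22.8)], [0, 0, np.float64(28.6)]]
slide [[0.7, -0.26, -0.0], [1.42, -0.44, -0.0], [2.15, -0.55, -0.0], [2.89, -0.58, -0.0], [3.63, -0.53, -0.0]] rotation [[0, 0, np.float64(5.7)], [0, 0, np.float64(11.4)], [0, 0, np.float64(17.1)], [0, 0, np.float6
[... 1328 characters left out ...]
], [2.12, -0.24, -0.0], [2.83, -0.18, -0.0], [3.53, -0.03, -0.0]] rotation [[0, 0, np.float64(5.7)], [0, 0, np.float64(11.4)], [0, 0, np.float64(17.1)], [0, 0, np.float64(22.8)], [0, 0, np.float64(28.5)]]
slide [[0.69, -0.14, -0.0], [1.4, -0.2, -0.0], [2.11, -0.19, -0.0], [2.81, -0.11, -0.0], [3.5, 0.05, 0.0]] rotation [[0, 0, np.float64(5.8)], [0, 0, np.float64(11.5)], [0, 0, np.float64(17.2)], [0, 0, np.float64(22.9)], [0, 0, np.float64(28.6)]]
slide [[0.7, -0.12, -0.0], [1.29, -0.16, -0.0], [1.76, -0.16, -0.0], [2.11, -0.14, -0.0], [2.34, -0.11, -0.0]] rotation [[0, 0, np.float64(5.7)], [0, 0, np.float64(10.5)], [0, 0, np.float64(14.3)], [0, 0, np.float64(17.2)], [0, 0, np.float64(19.1)]]
```

Call:
arm_command(fingers=[-1, -1, -1, -1, -1], slide=[[0.89, -0.31, 0], [1.61, -0.54, 0], [2.35, -0.7, 0], [3.1, -0.78, 0], [3.86, -0.78, 0]], rotation=[[0, 0, 5.7], [0, 0, 11.4], [0, 0, 17.2], [0, 0, 22.9], [0, 0, 28.6]])

```text
time_s: 10.8
tool_pos: [0.5936, -0.1374, 0.0815]
orientation: [-179.9, 0.1, -141.9]
wrist_force: [1.5, 0.8, -0.2]
gripper_width: 0.0006
gripper_force: 1.2
```

Call:
arm_command(fingers=[-1, -1, -1, -1, -1], slide=[[0.69, -0.29, 0], [1.41, -0.5, 0], [2.15, -0.64, 0], [2.9, -0.71, 0], [3.65, -0.69, 0]], rotation=[[0, 0, 5.7], [0, 0, 11.4], [0, 0, 17.1], [0, 0, 22.8], [0, 0, 28.6]])

```text
time_s: 11.3
tool_pos: [0.5693, -0.1659, 0.0816]
orientation: [-179.9, 0.2, -170.5]
wrist_force: [2.6, -0.2, -0.7]
gripper_width: 0.0006
gripper_force: 1.2
```

```bash
cat >> h.py <<'E'
def spin(a,b,C=(.527,-.106)):
    "turn (deg, clockwise) of handle from network boxes in both views"
    for c in("top","side"):
        for d in robot.recognise(c,"handle")[:2]:
            l,t,r,bb=d["box"];X=back(c,((l+r)/2,(t+bb)/2),.131)-C;print(c,np.round(d["box"]),round(d["p"],2),"ang",np.degrees(np.arctan2(X[1],X[0])).round(1),"r",np.hypot(*X).round(3))
E
python3 - <<'E'
from h import *
a=robot.snapshot("side");b=robot.snapshot("top");spin(a,b);s=robot.state();print(s["tool_pos"],s["wrist_force"],s["joint_pos"][5])
E
```

```text
top [129. 200. 165. 228.] 0.56 ang 96.6 r 0.585
[ 0.56823086 -0.16531279  0.08094761] [ 0.45011035 -0.37861667  0.30910934] -126.88783820329273
```

About 2.6 N against the motion, which matches the bearing, so the handle is being pushed. Continuing.

Call:
arm_command(fingers=[-1, -1, -1, -1, -1], slide=[[0.69, -0.27, 0], [1.41, -0.47, 0], [2.15, -0.6, 0], [2.9, -0.64, 0], [3.64, -0.61, 0]], rotation=[[0, 0, 5.7], [0, 0, 11.4], [0, 0, 17.1], [0, 0, 22.8], [0, 0, 28.6]])

```text
time_s: 12.0
tool_pos: [0.5343, -0.1777, 0.0809]
orientation: [-180.0, 0.2, 161.1]
wrist_force: [2.0, -1.2, 0.3]
gripper_width: 0.0005
gripper_force: 1.1
```

Call:
arm_command(fingers=[-1, -1, -1, -1, -1], slide=[[0.7, -0.26, 0], [1.42, -0.44, 0], [2.15, -0.55, 0], [2.89, -0.58, 0], [3.63, -0.53, 0]], rotation=[[0, 0, 5.7], [0, 0, 11.4], [0, 0, 17.1], [0, 0, 22.8], [0, 0, 28.5]])

```text
time_s: 12.5
tool_pos: [0.498, -0.1711, 0.0809]
orientation: [180.0, 0.1, 132.6]
wrist_force: [1.0, -1.6, -0.4]
gripper_width: 0.0003
gripper_force: 1.1
```

Call:
arm_command(fingers=[-1, -1, -1, -1, -1], slide=[[0.7, -0.24, 0], [1.42, -0.4, 0], [2.15, -0.49, 0], [2.89, -0.51, 0], [3.62, -0.44, 0]], rotation=[[0, 0, 5.8], [0, 0, 11.5], [0, 0, 17.2], [0, 0, 22.9], [0, 0, 28.6]])

```text
time_s: 13.0
tool_pos: [0.47, -0.1474, 0.0809]
orientation: [179.9, 0.1, 104.0]
wrist_force: [1.1, -2.4, 0.6]
gripper_width: 0.0005
gripper_force: 1.1
```

```bash
python3 - <<'E'
from h import *
a=robot.snapshot("side");b=robot.snapshot("top");spin(a,b);s=robot.state();print(s["tool_pos"],s["wrist_force"],s["joint_pos"][5])
cv2.imwrite("pics/mid.png",a)
E
```

```text
[ 0.46958779 -0.14667292  0.08050805] [ 0.87916199 -0.1997224  -0.03262541] -44.66541254582912
```

Call:
arm_command(fingers=[-1, -1, -1, -1, -1], slide=[[0.7, -0.22, 0], [1.42, -0.37, 0], [2.15, -0.44, 0], [2.88, -0.44, 0], [3.61, -0.36, 0]], rotation=[[0, 0, 5.7], [0, 0, 11.5], [0, 0, 17.2], [0, 0, 22.9], [0, 0, 28.6]])

```text
time_s: 13.7
tool_pos: [0.4575, -0.1133, 0.0805]
orientation: [180.0, 0.1, 75.4]
wrist_force: [1.2, -2.0, 1.1]
gripper_width: 0.0003
gripper_force: 1.1
```

Call:
arm_command(fingers=[-1, -1, -1, -1, -1], slide=[[0.7, -0.2, 0], [1.42, -0.34, 0], [2.14, -0.39, 0], [2.87, -0.37, 0], [3.59, -0.27, 0]], rotation=[[0, 0, 5.7], [0, 0, 11.4], [0, 0, 17.2], [0, 0, 22.9], [0, 0, 28.6]])

```text
time_s: 14.2
tool_pos: [0.4636, -0.0775, 0.0804]
orientation: [180.0, 0.0, 46.8]
wrist_force: [-1.0, -1.9, 2.4]
gripper_width: 0.0004
gripper_force: 1.1
```

Call:
arm_command(fingers=[-1, -1, -1, -1, -1], slide=[[0.7, -0.19, 0], [1.41, -0.31, 0], [2.14, -0.35, 0], [2.86, -0.31, 0], [3.57, -0.2, 0]], rotation=[[0, 0, 5.7], [0, 0, 11.4], [0, 0, 17.1], [0, 0, 22.9], [0, 0, 28.6]])

```text
time_s: 14.7
tool_pos: [0.4863, -0.0498, 0.0803]
orientation: [-180.0, 0.1, 18.2]
wrist_force: [-2.0, -1.1, 2.3]
gripper_width: 0.0003
gripper_force: 1.1
```

```bash
python3 - <<'E'
from h import *
a=robot.snapshot("side");b=robot.snapshot("top");spin(a,b);s=robot.state();print(s["tool_pos"],s["wrist_force"],s["joint_pos"][5])
cv2.imwrite("pics/mid2.png",a)
E
```

```text
[ 0.4865094  -0.04979222  0.08010946] [-0.20997476  1.03190342 -0.09664428] 52.53930947619009
```

Call:
arm_command(fingers=[-1, -1, -1, -1, -1], slide=[[0.7, -0.17, 0], [1.42, -0.27, 0], [2.13, -0.29, 0], [2.85, -0.24, 0], [3.56, -0.11, 0]], rotation=[[0, 0, 5.7], [0, 0, 11.4], [0, 0, 17.1], [0, 0, 22.8], [0, 0, 28.6]])

```text
time_s: 15.4
tool_pos: [0.519, -0.0375, 0.08]
orientation: [-180.0, 0.1, -10.4]
wrist_force: [-2.1, 0.5, 1.5]
gripper_width: 0.0002
gripper_force: 1.1
```

Call:
arm_command(fingers=[-1, -1, -1, -1, -1], slide=[[0.69, -0.16, 0], [1.4, -0.24, 0], [2.12, -0.24, 0], [2.83, -0.18, 0], [3.53, -0.03, 0]], rotation=[[0, 0, 5.7], [0, 0, 11.4], [0, 0, 17.1], [0, 0, 22.8], [0, 0, 28.5]])

```text
time_s: 15.9
tool_pos: [0.5539, -0.0434, 0.08]
orientation: [180.0, 0.1, -38.9]
wrist_force: [-2.1, 1.1, 2.1]
gripper_width: 0.0006
gripper_force: 1.1
```

Call:
arm_command(fingers=[-1, -1, -1, -1, -1], slide=[[0.69, -0.14, 0], [1.4, -0.2, 0], [2.11, -0.19, 0], [2.81, -0.11, 0], [3.5, 0.05, 0]], rotation=[[0, 0, 5.8], [0, 0, 11.5], [0, 0, 17.2], [0, 0, 22.9], [0, 0, 28.6]])

```text
time_s: 16.4
tool_pos: [0.5813, -0.0656, 0.08]
orientation: [180.0, 0.1, -67.5]
wrist_force: [-1.3, 1.6, 0.1]
gripper_width: 0.0001
gripper_force: 1.2
```

Call:
arm_command(fingers=[-1, -1, -1, -1, -1], slide=[[0.7, -0.12, 0], [1.29, -0.16, 0], [1.76, -0.16, 0], [2.11, -0.14, 0], [2.34, -0.11, 0]], rotation=[[0, 0, 5.7], [0, 0, 10.5], [0, 0, 14.3], [0, 0, 17.2], [0, 0, 19.1]])

```text
time_s: 16.9
tool_pos: [0.5914, -0.0871, 0.08]
orientation: [180.0, 0.1, -86.5]
wrist_force: [0.6, 1.7, -1.4]
gripper_width: 0.0005
gripper_force: 1.0
```

```bash
python3 - <<'E'
from h import *
import plan
a=robot.snapshot("side");b=robot.snapshot("top");spin(a,b);s=robot.state();print(s["tool_pos"],s["orientation"],s["wrist_force"],s["joint_pos"][5],plan.load())
cv2.imwrite("pics/end_s.png",a);cv2.imwrite("pics/end_t.png",b)
g=lambda i:cv2.resize(i[150:190,285:340],(385,280),interpolation=2)
cv2.imwrite("pics/endcmp.png",np.hstack([g(cv2.imread("pics/side0.png")),g(a)]))
E
```

```text
[ 0.59142883 -0.08739999  0.08013253] [ 1.79981775e+02 -1.03480679e-02 -8.64381719e+01] [-0.22248634 -0.26257436 -0.39957069] 157.3701056285709 [ 5.91715527e-01 -8.71939950e-02  8.00000000e-02 -8.65000000e+01]
```

View pics/endcmp.png

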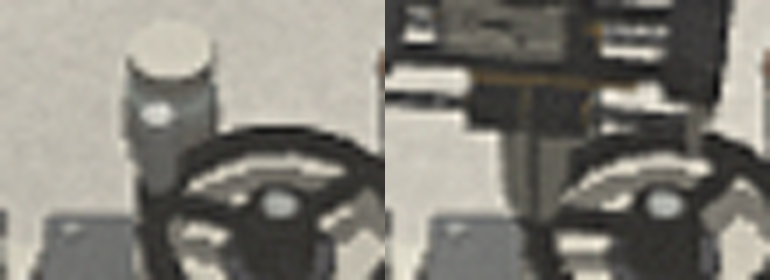

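The right half shows the fist still covering the handle, with the wheel almost back to its start pose. I'll draw clear now to measure the remaining angle numerically.

Call:
arm_command(fingers=[-1, -1, -1, -1, -1], slide=[[-1, 0, 0], [-2.5, 0, 0], [-3, 0, -3], [-3, 0, -7], [-3, 0, -9.5]], rotation=[[0, 0, 0], [0, 0, 0], [0, 0, 0], [0, 0, 0], [0, 0, 0]])

```text
time_s: 17.6
tool_pos: [0.5905, -0.0556, 0.178]
orientation: [-179.9, -0.0, -86.4]
wrist_force: [0.3, -0.2, 0.5]
gripper_width: 0.0004
gripper_force: 0.0
```

Call:
arm_command(fingers=[-1, -1, -1, -1, -1], slide=[[-3, 0, 0], [-8, 0, 0], [-13, 0, 0], [-18, 0, 0], [-21, 0, 0]], rotation=[[0, 0, 0], [0, 0, 0], [0, 0, 0], [0, 0, 0], [0, 0, 0]])

```text
time_s: 18.1
tool_pos: [0.5759, 0.1505, 0.1754]
orientation: [-180.0, 0.7, -85.3]
wrist_force: [-0.0, -1.1, 0.1]
gripper_width: 0.0008
gripper_force: 0.0
```

```bash
cat >> h.py <<'E'
def polar(c,i,C):
    A=np.radians(np.arange(0,360,.5));R=np.arange(.026,.056,.002)
    p=np.array([[C[0]+r*np.cos(t),C[1]+r*np.sin(t),.096] for r in R for t in A])
    u=P(c,p).astype(np.float32);g=cv2.GaussianBlur(i.max(2).astype(np.float32),(0,0),.6)
    return np.minimum(cv2.remap(g,u[:,:1],u[:,1:],1),90).reshape(len(R),-1)
def turnerr(c,i0,i1,C=(.527,-.106)):
    p,q=polar(c,i0,C),polar(c,i1,C);k=np.arange(-80,81)
    e=[np.abs(np.roll(q,-j,1)-p).mean() for j in k];return k[np.argmin(e)]*.5,min(e),e[80]
E
python3 - <<'E'
from h import *
a=robot.snapshot("side");b=robot.snapshot("top");spin(a,b);print(robot.state()["tool_pos"])
cv2.imwrite("pics/f_s.png",a);cv2.imwrite("pics/f_t.png",b)
print("offset of wheel angle now - start (deg, ccw+)",turnerr("side",cv2.imread("pics/side0.png"),a),turnerr("top",cv2.imread("pics/top0.png"),b))
for q in("rack","tray_centre"):print(q,[np.round(d["box"]) for d in robot.recognise("side",q)[:1]])
E
```

```text
side [338. 155. 354. 176.] 0.65 ang -136.5 r 0.092
[0.57693934 0.14566506 0.17512994]
offset of wheel angle now - start (deg, ccw+) (np.float64(9.0), np.float32(5.599781), np.float32(7.86544)) (np.float64(9.5), np.float32(3.704855), np.float32(12.883703))
rack [array([367., 251., 391., 290.])]
tray_centre [array([321., 233., 341., 239.])]
```

The wheel is 9.0–9.5° short of one turn in both views, as expected. I'll go back the same way and push those last ~9.3°.

```bash
python3 - <<'E'
from plan import *
from plant import robot
print(robot.state()["tool_pos"],robot.state()["orientation"])
rows([pose(350+t,.020,.080) for t in(2.5,5,7.2,8.6,9.3)],save=False);print(load())
E
```

```text
[0.57743162 0.14409185 0.17514698] [-179.98144725    0.58316909  -85.80430673]
slide [[0.29, -0.06, -0.0], [0.58, -0.1, -0.0], [0.83, -0.13, -0.0], [1.0, -0.14, -0.0], [1.08, -0.14, -0.0]] rotation [[0, 0, np.float64(2.4)], [0, 0, np.float64(4.7)], [0, 0, np.float64(6.8)], [0, 0, np.float64(8.2)], [0, 0, np.float64(8.8)]]
[ 5.91715527e-01 -8.71939950e-02  8.00000000e-02 -8.65000000e+01]
```

Call:
arm_command(fingers=[-1, -1, -1, -1, -1], slide=[[3, 0, 0], [8, 0, 0], [13, 0, 0], [18, 0, 0], [21, 0, 0]], rotation=[[0, 0, 0], [0, 0, 0], [0, 0, 0], [0, 0, 0], [0, 0, 0]])

```text
time_s: 18.9
tool_pos: [0.5927, -0.07, 0.1728]
orientation: [-180.0, 0.5, -86.0]
wrist_force: [0.2, -0.1, 0.5]
gripper_width: 0.0006
gripper_force: 0.0
```

Call:
arm_command(fingers=[-1, -1, -1, -1, -1], slide=[[0, 0, 2.5], [0, 0, 6.5], [0, 0, 9], [0, 0, 9.5], [1.0, 0, 9.5]], rotation=[[0, 0, 0], [0, 0, 0], [0, 0, 0], [0, 0, 0], [0, 0, 0]])

```text
time_s: 19.4
tool_pos: [0.593, -0.0739, 0.0773]
orientation: [179.9, 0.7, -85.8]
wrist_force: [-0.3, -0.7, 0.2]
gripper_width: 0.0
gripper_force: 0.0
```

Call:
arm_command(fingers=[-1, -1, -1, -1, -1], slide=[[0.8, 0, 0], [1.5, 0, 0], [1.9, 0, 0], [2.0, 0, 0], [2.0, 0, 0]], rotation=[[0, 0, 0], [0, 0, 0], [0, 0, 0], [0, 0, 0], [0, 0, 0]])

```text
time_s: 19.9
tool_pos: [0.5954, -0.094, 0.078]
orientation: [-179.9, 0.6, -85.8]
wrist_force: [-1.3, -1.0, -0.2]
gripper_width: 0.0007
gripper_force: 0.0
```

Call:
arm_command(fingers=[-1, -1, -1, -1], slide=[[0.15, 0, 0], [0.3, 0, 0], [0.35, 0, 0], [0.35, 0, 0]], rotation=[[0, 0, 0], [0, 0, 0], [0, 0, 0], [0, 0, 0]])

```text
time_s: 20.3
tool_pos: [0.5954, -0.097, 0.0775]
orientation: [-180.0, 0.6, -85.8]
wrist_force: [0.9, 1.4, 1.6]
gripper_width: 0.0004
gripper_force: 0.9
```

```bash
python3 - <<'E'
from h import *
a=robot.snapshot("side");s=robot.state();print(s["tool_pos"],s["orientation"],s["wrist_force"],s["joint_pos"])
print(turnerr("side",cv2.imread("pics/side0.png"),a),"vs fs",turnerr("side",cv2.imread("pics/f_s.png"),a))
E
```

```text
[ 0.5954217  -0.09696834  0.0774818 ] [-179.98210351    0.62606903  -85.76181992] [-0.58239771  1.5325403   1.30617488] [-20.22941815  24.96064425  88.06184311   0.62608607  67.22175674
 155.28886817]
(np.float64(0.5), np.float32(1.487263), np.float32(1.5181094)) vs fs (np.float64(-8.5), np.float32(5.4989114), np.float32(7.5598855))
```

Call:
arm_command(fingers=[-1, -1, -1, -1, -1], slide=[[-1, 0, 0], [-2.5, 0, 0], [-3, 0, -3], [-3, 0, -7], [-3, 0, -10]], rotation=[[0, 0, 0], [0, 0, 0], [0, 0, 0], [0, 0, 0], [0, 0, 0]])

```text
time_s: 20.85
tool_pos: [0.5934, -0.0669, 0.1797]
orientation: [-179.9, 0.6, -85.7]
wrist_force: [1.7, -0.8, 0.0]
gripper_width: 0.0008
gripper_force: 0.0
```

Call:
arm_command(fingers=[-1, -1, -1, -1, -1], slide=[[-3, 0, -0.5], [-7, 0, -1], [-11, 0, -1.5], [-15, 0, -2], [-18, 0, -2]], rotation=[[0, 0, 0], [0, 0, 0], [0, 0, 0], [0, 0, 0], [0, 0, 0]])

```text
time_s: 21.35
tool_pos: [0.5794, 0.1144, 0.2006]
orientation: [-179.9, 0.6, -85.7]
wrist_force: [0.5, -0.0, 0.2]
gripper_width: 0.0004
gripper_force: 0.0
```

```bash
python3 - <<'E'
from h import *
a=robot.snapshot("side");b=robot.snapshot("top");print(robot.state()["tool_pos"])
s0,t0=cv2.imread("pics/side0.png"),cv2.imread("pics/top0.png")
for C in((.527,-.106),(.526,-.107),(.528,-.104)):print(turnerr("side",s0,a,C),turnerr("top",t0,b,C))
B=lambda i,l:cv2.matchTemplate(i[l[1]-4:l[3]+4,l[0]-4:l[2]+4],l[4],5)
# displacement of items
for n,c,i0,i1,bx in(("handle","side",s0,a,(302,160,314,180)),("spare","side",s0,a,(258,176,295,206)),("jar","side",s0,a,(300,152,318,172)),("bucket","side",s0,a,(340,152,358,178)),("marker","side",s0,a,(308,246,348,258)),("spare","top",t0,b,(336,133,360,174)),("jar","top",t0,b,(388,175,410,202)),("bucket","top",t0,b,(388,222,420,248)),("rack","side",s0,a,(312,212,346,236)),("rack","top",t0,b,(292,198,308,242))):
    l,t,r,q=bx;m=cv2.matchTemplate(i1[t-14:q+14,l-14:r+14],i0[t:q,l:r],cv2.TM_CCOEFF_NORMED);_,v,_,p=cv2.minMaxLoc(m);print(n,c,round(v,2),p[0]-14,p[1]-14)
E
```

```text
[0.57884184 0.11594043 0.20005992]
(np.float64(0.0), np.float32(8.892846), np.float32(8.892846)) (np.float64(0.5), np.float32(3.4107773), np.float32(3.4487956))
(np.float64(0.0), np.float32(9.032908), np.float32(9.032908)) (np.float64(0.5), np.float32(3.4403403), np.float32(3.4756637))
(np.float64(0.0), np.float32(8.626772), np.float32(8.626772)) (np.float64(0.5), np.float32(3.3155575), np.float32(3.3548603))
handle side 0.41 -7 9
spare side 0.56 0 0
jar side 0.6 14 4
bucket side 1.0 0 0
marker side 0.99 0 0
spare top 1.0 0 0
jar top 1.0 0 0
bucket top 1.0 0 0
rack side 0.94 -7 0
rack top 0.95 -1 -8
```

The handle is back within about 0.5° in both views. The rack moved on about 8 px (roughly 25 mm), and the bystanders I could check haven't moved. Handing in.

```bash
python3 -c "
from plant import robot
s=robot.state();print(s['dq'].round(2),s['wrist_force'])
print(robot.finish_job())"
```

```text
[-3.52  0.4   0.16 -2.24 -0.37 -2.97] [-0.59661677 -0.46951453  0.05311011]
the job is handed in; nothing more can be done
None
```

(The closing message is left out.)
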